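Chock the brass tube offcuts on the engraver's bench

TASK

Lay all the brass tube offcuts on their sides in one tight row, parallel to the wooden bench stop and opposite its middle, the first touching the face of the stop that looks to the robot's right and the others following side by side with their ends roughly in line. Lift the front end of the steel flat bar over the lip of its rack, draw it out endwise, and lay it flat on the bench, lengthwise along the open side of the row and snug against the last tube so that it backs the whole tube and the row cannot roll apart. Leave the bur block, the pitch bowl and the tweezers where they are.

Things in the scene. Friction and masses are not known exactly. Their poses are not given: they have to be found in the camera images.
- stop: wooden bench stop screwed to the bench, 120 mm long (its x axis), 25 mm wide (y), 22 mm high. Origin at the centre of its underside. The row goes against its -y face (12.5 mm from the origin) and grows towards -y
- rack: fixed low dark wooden rack, 208 mm long (x), 48 wide (y), floor 4 mm thick. Lip across the front (-x): x -104 to -98 mm, top 22 mm above the bench. No side walls on the open part. Rear, x 45 to 104 mm: covered pocket, closed at the back, inside 36 mm wide and 24 mm high above the floor, roof top 32 mm above the bench. Origin: centre of its underside
- bar: loose steel flat bar, 180 mm long (x), 20 wide (y), 12 thick (z), 0.33 kg. Origin: centre of its underside. Starts along the rack on its floor, rear 45 mm in the pocket, whose roof stops it rising level over the lip: tilt its front (-x) end up about 10 degrees (13 at most) about its rear end, then draw it towards the rack's -x
- tube1: brass tube offcut lying on its side, outside diameter 30 mm, length 58 mm, about 0.16 kg; the ends can be gripped as flat faces; rolls easily; may be absent. Origin at its middle, on its axis (15 mm above the bench); its x axis runs along the tube; y and z turn as it rolls
- tube2: brass tube offcut lying on its side, outside diameter 30 mm, length 58 mm, about 0.16 kg; the ends can be gripped as flat faces; rolls easily; may be absent. Origin at its middle, on its axis (15 mm above the bench); its x axis runs along the tube; y and z turn as it rolls
- tube3: brass tube offcut lying on its side, outside diameter 30 mm, length 58 mm, about 0.16 kg; the ends can be gripped as flat faces; rolls easily; may be absent. Origin at its middle, on its axis (15 mm above the bench); its x axis runs along the tube; y and z turn as it rolls
- tube4: brass tube offcut lying on its side, outside diameter 30 mm, length 58 mm, about 0.16 kg; the ends can be gripped as flat faces; rolls easily; may be absent. Origin at its middle, on its axis (15 mm above the bench); its x axis runs along the tube; y and z turn as it rolls
- tube5: brass tube offcut lying on its side, outside diameter 30 mm, length 58 mm, about 0.16 kg; the ends can be gripped as flat faces; rolls easily; may be absent. Origin at its middle, on its axis (15 mm above the bench); its x axis runs along the tube; y and z turn as it rolls
- tube6: brass tube offcut lying on its side, outside diameter 30 mm, length 58 mm, about 0.16 kg; the ends can be gripped as flat faces; rolls easily; may be absent. Origin at its middle, on its axis (15 mm above the bench); its x axis runs along the tube; y and z turn as it rolls
- bur_block: bystander: wooden block 50 x 100 x 22 mm with upright burs (to about 60 mm); origin under its centre
- pitch_bowl: bystander: dark steel pitch bowl, 92 mm across, 37 mm high; origin under its centre
- tweezers: bystander: steel tweezers lying flat, 120 mm long (x); origin under the centre

How it is judged:
By the outcome, as a careful person would: the job done as asked, in the order asked, and still so for the second after the job is handed in, with the robot touching nothing.
Of tube1, tube2, tube3, tube4, tube5, tube6 only 4 to 6 are there at a start; the rules pass over those that are not, and their reading is None.
At some moment in a run one of bar may be knocked a few centimetres aside while the robot is not near it.
Once in a run the grip may slacken for a moment while it holds something.
It also fails if it takes over 210 s, if anything falls off the work surface, if the arm or the gripper's body presses on something with over 40 N, if the wrist force passes 120 N, or if a joint passes its speed limit or range.

ROBOT

A 6-joint arm with a two-finger parallel gripper is mounted at the origin on the work surface. World frame = base frame: x ahead of the robot, y to its left, z up, the work surface at z = 0. Lengths are in m, angles in degrees, forces in N, time in s.
With the tool pointing down it reaches from about 0.3 to 0.75 m from the base axis. Payload 8.5 kg.
Tool frame: the origin (TCP) lies midway between the tips of the shut fingers; the grasp point (between the pads) lies env.tcp_to_grasp behind it (env.tcp_to_grasp is the distance from the TCP to the grasp point, in m); z points along the fingers, y is the line along which they close (so a half turn about z gives the same grasp; the last joint's range is limited). The gripper opens to 85 mm and grips with 20 to 120 N. Pads are 22 mm wide; open, the fingers measure 114 mm over their backs; the gripper's body (76 mm by 85 mm) begins 54 mm behind the grasp point. The pads swing forward as they close: fully open they stand 13 mm farther back than shut.
Start: joints at [-88.31, 21.807, 74.336, -0, 83.858, -12.336], TCP at [0.133, -0.534, 0.231] pointing down, gripper open.
Joint ranges: [-178.18, 178.18], [-50.72, 133.34], [12.68, 142.11], [-81.47, 261.47], [9.98, 163.14], [-165.26, 165.26]. Speed limits (degrees/s): [136.94, 136.94, 180, 180, 180, 180].

INTERFACE

Orientations are given as a 3x3 rotation matrix whose columns are the frame's x, y, z axes.
In Python, from rig import observe, optics, job, env gives the robot as it stands. The module is installed in compiled form; this text tells all that it offers.
- The arm moves only by the shell command python3 -m jog 'ROWS' [FORCE]. ROWS is JSON, a list of rows, each a list of 7 numbers: the turn, a rotation vector about the tool's x, y, z in rad, then the shift along the tool's x, y, z in m, then the opening in per cent of the stroke, from 0 (shut) to 100 (fully open). A call has 1 to 10 rows; each row shifts and turns the commanded pose from where the row before left it, along the tool's axes as they then stand; what a row does not reach is not made up. A row lasts 1/8 s, in which the tool goes at most 62.5 mm and 10.7 degrees, less where a joint would pass 70% of its speed; a pose out of reach is approached as far as the arm can. A call is refused whole if a number of a shift passes 0.0625 or a number of a turn 0.188, either way. A call with a gripper value outside its range is refused whole. The fingers move at their own pace and stop on an object; FORCE is the grip in N (left out, the last holds). Time passes only in rows, so rows that do not move let the fingers close. It gives the time, the measured TCP pose, the force, the opening and the grip force at its end, in the units of the state.
- observe(): the state, without advancing time (a new reading comes with each control period).
- optics.get_image(name): name is "scene" or "top" or "wrist"; returns a dict with "pixels" (420x560x3 uint8, red, green, blue), "mtx" (3x3 intrinsics, pixels), "rvec" (rotation vector, rad) and "tvec" (3), from world to camera coordinates, as OpenCV has them. Camera axes: x right, y down, z forward; pixel columns grow to the right and rows downward; lengths in m; the calibration is good to about 2 mm. The wrist camera is an equidistant fisheye: a pixel r from the principal point sees the ray r / f radians off the axis. A picture is of the moment at which its call begins. There is no depth.
- job.close_job(): hands the job in; it is judged then, once.
The state is a dict: "time_s": time; "q": joint angles; "qvel": joint speeds; "joint_efforts": joint torques, N m; "position": TCP position; "tool_rot": TCP orientation; "ft_force": force on the tool from outside, world axes, zero at the start; "wrist_torque": the same for the moment, N m; "grip_width": finger opening in m; "gripper_force": force on a finger pad.
Only numpy, scipy, OpenCV 4.12 (cv2) and the standard library are available. Lean on these libraries where they do the work, as an engineer would, in place of code of your own. Each camera call takes 0.05 s, during which the arm holds its last target. There are 200 camera calls.

## Working session

There is one attempt and no reset: what is moved stays moved. The work goes in short steps, Python scripts to look and compute and a shell command to move; the robot and the scene stay as the last step left them, time stands still between calls to the robot, and variables do not carry over. Pictures are saved under pics/ and viewed, at most 17 in all, crops included, and the job is handed in when it is done.

```bash
mkdir -p pics; cat > h.py <<'E'
import numpy as np, cv2
from rig import observe, optics, job, env
def grab(name,fn=None):
    d=optics.get_image(name)
    if fn: cv2.imwrite('pics/'+fn,cv2.cvtColor(d['pixels'],cv2.COLOR_RGB2BGR))
    return d
def ray(d,uv,fish=False):
    K=np.array(d['mtx']);R=cv2.Rodrigues(np.array(d['rvec'],float))[0];t=np.array(d['tvec'],float).ravel()
    x=(uv[0]-K[0,2])/K[0,0];y=(uv[1]-K[1,2])/K[1,1]
    if fish:
        r=np.hypot(x,y);s=np.sin(r)/max(r,1e-9);v=np.array([x*s,y*s,np.cos(r)])
    else: v=np.array([x,y,1.])
    return -R.T@t,R.T@v
def onz(d,uv,z,fish=False):
    o,v=ray(d,uv,fish);return o+v*(z-o[2])/v[2]
def proj(d,P,fish=False):
    K=np.array(d['mtx']);R=cv2.Rodrigues(np.array(d['rvec'],float))[0];t=np.array(d['tvec'],float).ravel()
    p=R@np.array(P)+t
    if fish:
        th=np.arctan2(np.hypot(p[0],p[1]),p[2]);n=p[:2]/np.hypot(p[0],p[1])*th
    else:n=p[:2]/p[2]
    return K[0,0]*n[0]+K[0,2],K[1,1]*n[1]+K[1,2]
E
python3 - <<'E'
from h import *
np.set_printoptions(precision=4,suppress=True)
for n in('top','scene'):
    d=grab(n,n+'0.png');print(n,ray(d,(280,210)),d['mtx'])
s=observe();print(s,env.tcp_to_grasp)
E
```

```text
top (array([0.4143, 0.0252, 1.109 ]), array([ 0.1991,  0.004 , -0.9801])) [[486.5119   0.     272.6168]
 [  0.     486.5119 208.8016]
 [  0.       0.       1.    ]]
scene (array([ 1.4485, -0.8575,  0.9441]), array([-0.5429,  0.5809, -0.6066])) [[543.134    0.     280.5676]
 [  0.     543.134  202.2823]
 [  0.       0.       1.    ]]
{'time_s': 0.1, 'q': array([-88.3083,  21.8367,  74.3772,  -0.    ,  83.8601, -12.3362]), 'qvel': array([-0.0472, -0.0892, -0.2453,  0.041 ,  0.0637,  0.0148]), 'joint_efforts': array([  0.0025, -44.9222, -23.1656,  -0.0002,   0.0037,  -0.    ]), 'position': array([ 0.1333, -0.5333,  0.2308]), 'tool_rot': array([[ 0.9702,  0.2424, -0.    ],
       [ 0.2424, -0.9702,  0.0013],
       [ 0.0003, -0.0013, -1.    ]]), 'ft_force': array([ 0.5955,  0.4244, -0.3626]), 'wrist_torque': array([0.0443, 0.01  , 0.0271]), 'gripper_force': 0.0, 'grip_width': 0.08521372348379756} 0.0187
```

View pics/top0.png

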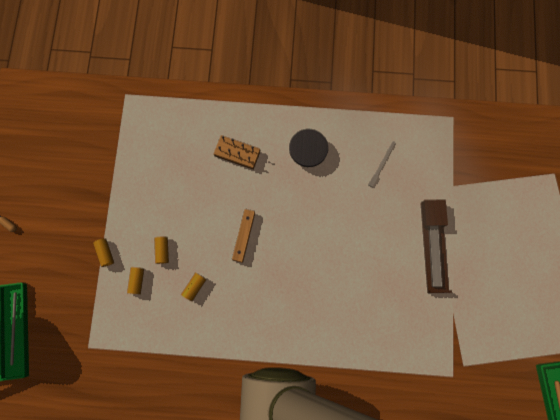

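View pics/scene0.png

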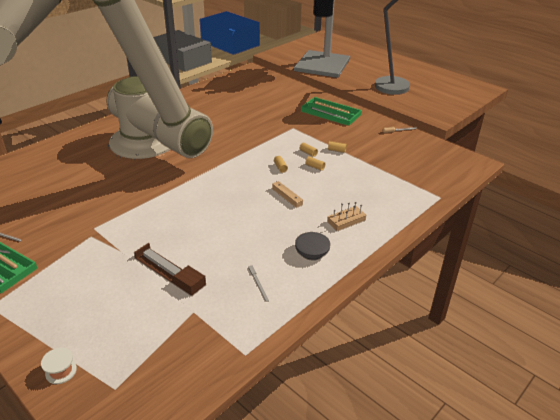

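The top view shows four brass tubes at about (103,252), (161,250), (136,281) and (193,287), the stop at (244,236), and the rack with the bar at (435,247). The scene view agrees. Next I'll measure these.

```bash
cat > m.py <<'E'
from h import *
np.set_printoptions(precision=4,suppress=True)
def tubes(d,box=(60,220,220,320)):
    hsv=cv2.cvtColor(d['pixels'],cv2.COLOR_RGB2HSV)
    m=((hsv[...,0]>12)&(hsv[...,0]<30)&(hsv[...,1]>150)&(hsv[...,2]>70)).astype(np.uint8)
    z=np.zeros_like(m);x0,y0,x1,y1=box;z[y0:y1,x0:x1]=m[y0:y1,x0:x1]
    return rects(d,z,.016)
def rects(d,m,z,amin=80):
    m=cv2.morphologyEx(m,cv2.MORPH_CLOSE,np.ones((3,3),np.uint8))
    out=[]
    for c in cv2.findContours(m,cv2.RETR_EXTERNAL,cv2.CHAIN_APPROX_NONE)[0]:
        if cv2.contourArea(c)<amin: continue
        w=np.array([onz(d,p[0].astype(float),z)[:2] for p in c]).astype(np.float32)*1000
        r=cv2.minAreaRect(w);b=cv2.boxPoints(r)
        e=[b[1]-b[0],b[2]-b[1]];l=max(e,key=np.linalg.norm)
        a=np.degrees(np.arctan2(l[1],l[0]))%180
        out.append((np.round(r[0],1),np.round(sorted(r[1]),1),round(float(a),1)))
    return out
E
python3 - <<'E'
from m import *
d=grab('top');p=d['pixels']
for t in tubes(d): print('tube',t)
hsv=cv2.cvtColor(p,cv2.COLOR_RGB2HSV)
for n,uv in dict(tube=(161,250),stop=(244,236),bar=(436,248),rack=(424,240),paper=(330,250),roof=(434,213)).items(): print(n,p[uv[1],uv[0]],hsv[uv[1],uv[0]])
z=np.zeros(p.shape[:2],np.uint8);s=hsv[200:270,225:265];z[200:270,225:265]=(s[...,1]>90)&(s[...,2]>110)
print('stop',rects(d,z,.022))
z[:]=0;s=hsv[190:305,410:452];z[190:305,410:452]=s[...,2]<90
print('rack',rects(d,z,.015))
z[:]=0;s=hsv[215:290,424:445];z[215:290,424:445]=(s[...,1]<90)&(s[...,2]>110)
print('bar',rects(d,z,.016))
cv2.imwrite('pics/t1.png',cv2.cvtColor(cv2.resize(np.hstack([p[190:310,80:280],p[190:310,400:460]]),None,fx=3,fy=3,interpolation=cv2.INTER_CUBIC),cv2.COLOR_RGB2BGR))
E
```

```text
tube (array([449.4, 211.3]), array([24.4, 57.8]), 151.8)
tube (array([453. , 342.8]), array([23.9, 57.1]), 179.5)
tube (array([524.5, 293.1]), array([22.7, 59.4]), 6.9)
tube (array([472.5, 454.8]), array([114.3, 227.5]), 9.4)
tube [135  88  17] [ 18 223 135]
stop [150  99  52] [ 14 167 150]
bar [108  96  82] [ 16  61 108]
rack [70 49 36] [ 11 124  70]
paper [153 133 110] [ 16  72 153]
roof [63 41 27] [ 12 146  63]
stop [(array([573. , 109.4]), array([ 23.8, 119.3]), 171.0)]
rack [(array([ 580.3, -328.9]), array([ 58.7, 213.2]), 5.1)]
bar [(array([ 536.4, -327.2]), array([18.1, 87. ]), 3.9)]
```

View pics/t1.png

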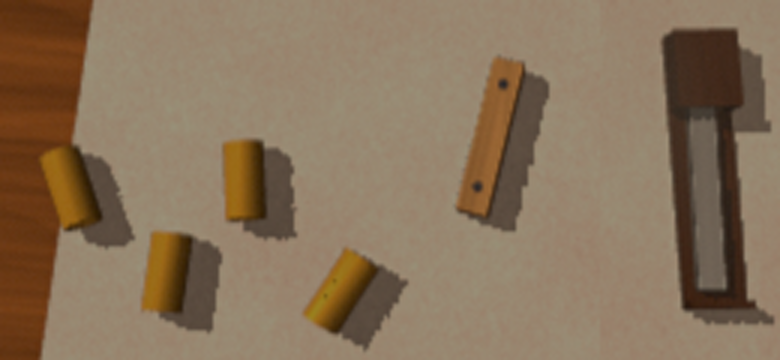

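```bash
cat > p.py <<'E'
import sys
from m import *
def yaw(): 
    R=observe()['tool_rot'];return np.degrees(np.arctan2(R[1,0],R[0,0]))
def plan(x,y,z,yw):
    "turn about tool z (rad), then shift in turned tool axes (mm); tool down"
    s=observe();R=s['tool_rot'];dz=-((yw-yaw()+180)%360-180)
    a=np.radians(dz);c,sn=np.cos(a),np.sin(a);R2=R@np.array([[c,-sn,0],[sn,c,0],[0,0,1]])
    d=R2.T@(np.array([x,y,z])/1000-s['position'])*1000
    print('turn rad %.3f'%a,'shift',np.round(d,1),'| pos',np.round(s['position']*1000,1),'yaw %.1f'%yaw(),'F',s['ft_force'].round(1),'w %.1f'%(s['grip_width']*1000),'t',s['time_s'])
if __name__=='__main__': plan(*map(float,sys.argv[1:5]))
E
python3 - <<'E'
from p import *
d=grab('top')
hsv=cv2.cvtColor(d['pixels'],cv2.COLOR_RGB2HSV);z=np.zeros(hsv.shape[:2],np.uint8);s=hsv[235:270,90:117]
z[235:270,90:117]=(s[...,0]>15)&(s[...,1]>190)
print('far tube',rects(d,z,.016), onz(d,(103,252),.02))
plan(449,211,120,62)
E
```

```text
far tube [(array([510. , 421.5]), array([29.4, 63.2]), 26.4)] [0.5097 0.4193 0.02  ]
turn rad -0.837 shift [805.4 -70.7 111.6] | pos [ 133.3 -533.4  231. ] yaw 14.0 F [ 0.2 -0.2 -0.5] w 85.6 t 0.2
```

```bash
python3 -m jog '[[0,0,-0.167,0,0,0,100],[0,0,-0.167,0,0,0,100],[0,0,-0.167,0,0,0,100],[0,0,-0.167,0,0,0,100],[0,0,-0.167,0,0,0,100]]' 30
python3 -m jog '[[0,0,0,0.055,-0.005,0,100],[0,0,0,0.055,-0.005,0,100],[0,0,0,0.055,-0.005,0,100],[0,0,0,0.055,-0.005,0,100],[0,0,0,0.055,-0.005,0,100],[0,0,0,0.055,-0.005,0,100],[0,0,0,0.055,-0.005,0,100],[0,0,0,0.055,-0.005,0,100],[0,0,0,0.055,-0.005,0,100],[0,0,0,0.055,-0.005,0,100]]'
python3 -m jog '[[0,0,0,0.055,-0.005,0.02,100],[0,0,0,0.055,-0.005,0.02,100],[0,0,0,0.055,-0.005,0.02,100],[0,0,0,0.055,-0.005,0.02,100],[0,0,0,0.035,-0.001,0.02,100],[0,0,0,0,0,0.01,100],[0,0,0,0,0,0,100]]'
python3 - <<'E'
from p import *
plan(449,211,120,62)
d=grab('wrist','w1.png');print(d['mtx'],ray(d,(280,210),True),proj(d,(.449,.211,.016),True))
E
```

```text
time_s: 0.82
position: [0.1333, -0.5335, 0.2311]
tool_rot: [[0.467, 0.884, -0.0], [0.884, -0.467, 0.0], [0.0, -0.0, -1.0]]
ft_force: [-0.2, -0.4, 0.7]
grip_width: 0.0851
gripper_force: 0.0
time_s: 2.08
position: [0.3489, -0.0232, 0.2315]
tool_rot: [[0.472, 0.882, 0.001], [0.882, -0.472, -0.0], [0.0, 0.001, -1.0]]
ft_force: [0.4, -0.3, -1.2]
grip_width: 0.0853
gripper_force: 0.0
time_s: 2.95
position: [0.4496, 0.2094, 0.1207]
tool_rot: [[0.471, 0.882, -0.002], [0.882, -0.471, -0.001], [-0.001, -0.001, -1.0]]
ft_force: [0.5, -0.6, -0.1]
grip_width: 0.0856
gripper_force: 0.0
turn rad -0.002 shift [ 1.2 -1.3  0.8] | pos [449.6 209.4 120.7] yaw 61.9 F [ 0.5 -0.6 -0.1] w 85.6 t 2.95
[[325.1923   0.     278.6465]
 [  0.     325.1923 208.412 ]
 [  0.       0.       1.    ]] (array([0.4844, 0.2746, 0.2633]), array([-0.1372, -0.264 , -0.9547])) (np.float64(277.4029871053365), np.float64(204.87458767919264))
```

View pics/w1.png

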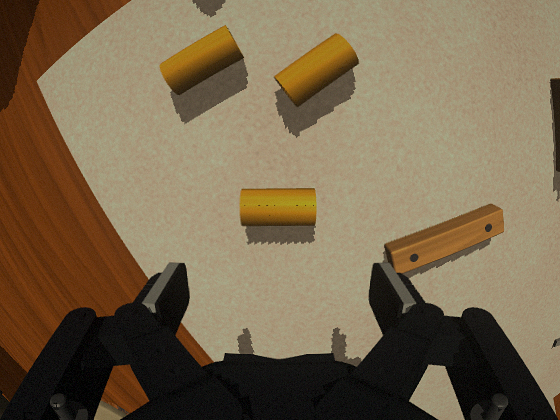

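The wrist view shows the tube centred at (278,207), against a predicted (277,205), and square to the fingers. Two more tubes are at (202,60) and (317,70), and the stop is at (445,237). I'll measure them from this view.

```bash
cat >> m.py <<'E'
def wrects(d,z=.016,ymax=260,amin=500):
    hsv=cv2.cvtColor(d['pixels'],cv2.COLOR_RGB2HSV);h,s,v=hsv[...,0],hsv[...,1],hsv[...,2]
    m=((h>17)&(h<32)&(s>170)&(v>50)).astype(np.uint8);m[ymax:]=0
    m=cv2.morphologyEx(m,cv2.MORPH_OPEN,np.ones((3,3),np.uint8))
    out=[]
    for c in cv2.findContours(m,cv2.RETR_EXTERNAL,cv2.CHAIN_APPROX_NONE)[0]:
        if cv2.contourArea(c)<amin: continue
        w=np.array([onz(d,p[0].astype(float),z,True)[:2] for p in c]).astype(np.float32)*1000
        r=cv2.minAreaRect(w);b=cv2.boxPoints(r);l=max([b[1]-b[0],b[2]-b[1]],key=np.linalg.norm)
        out.append((np.round(r[0],1),np.round(sorted(r[1]),1),round(float(np.degrees(np.arctan2(l[1],l[0]))%180),1)))
    return out
E
python3 - <<'E'
from p import *
d=grab('wrist')
for r in wrects(d): print(r)
# stop top corners by eye, z=22
for uv in((385,245),(500,205),(502,222),(393,268)): print(onz(d,uv,.022,True)*1000)
plan(449.6,210.5,1,62)
E
```

```text
(array([449.2, 210.6]), array([27.3, 60.4]), 154.6)
(array([526.1, 293.4]), array([24.6, 61.8]), 9.1)
(array([450.4, 345.7]), array([18.7, 61. ]), 179.7)
[513.4723 138.6528  22.    ]
[631.4028 115.8279  22.    ]
[629.4605  97.9206  22.    ]
[512.1911 114.1138  22.    ]
turn rad -0.003 shift [  0.9  -1.3 120.9] | pos [450.2 209.1 121.9] yaw 61.8 F [-0.3 -0.5 -0.2] w 85.2 t 3.05
```

```bash
python3 -m jog '[[0,0,-0.03,0.001,-0.001,0.04,100],[0,0,0,0,0,0.04,100],[0,0,0,0,0,0.03,100],[0,0,0,0,0,0.009,100],[0,0,0,0,0,0,30],[0,0,0,0,0,0,30],[0,0,0,0,0,0,30],[0,0,0,0,0,0,30],[0,0,0,0,0,0,30],[0,0,0,0,0,0,30]]' 60
python3 -m jog '[[0,0,0,0,0,-0.04,30],[0,0,0,0,0,-0.04,30],[0,0,0,0,0,0,30]]'
python3 - <<'E'
from p import *
u=np.array([.988,-.156]);n=np.array([-.156,-.988]);S=np.array([572.5,112])
for k in range(4): print(k,S+n*(12.5+15+30*k))
t=S+n*(27.5+12);plan(t[0],t[1],60,81)
E
```

```text
time_s: 4.3
position: [0.4507, 0.2111, 0.004]
tool_rot: [[0.445, 0.896, 0.003], [0.896, -0.445, 0.0], [0.002, 0.003, -1.0]]
ft_force: [-0.0, -2.3, 7.1]
grip_width: 0.0566
gripper_force: 63.9
time_s: 4.68
position: [0.4513, 0.2115, 0.0856]
tool_rot: [[0.445, 0.896, 0.007], [0.896, -0.445, 0.001], [0.004, 0.006, -1.0]]
ft_force: [0.1, -0.4, -2.0]
grip_width: 0.0565
gripper_force: 65.5
0 [568.21  84.83]
1 [563.53  55.19]
2 [558.85  25.55]
3 [554.17  -4.09]
turn rad -0.304 shift [-118.9  135.1   26.2] | pos [451.3 211.5  85.6] yaw 63.6 F [ 0.1 -0.4 -2. ] w 56.5 t 4.675
```

```bash
python3 -m jog '[[0,0,-0.152,0,0,-0.02,30],[0,0,-0.152,0,0,-0.02,30],[0,0,0,-0.04,0.045,0,30],[0,0,0,-0.04,0.045,0,30],[0,0,0,-0.039,0.045,0,30],[0,0,0,0,0,0,30]]'
python3 - <<'E'
from p import *
plan(566,73,60,81)
d=grab('wrist','w2.png')
E
```

```text
time_s: 5.42
position: [0.5663, 0.0693, 0.1212]
tool_rot: [[0.161, 0.987, -0.0], [0.987, -0.161, -0.0], [-0.0, -0.0, -1.0]]
ft_force: [-0.0, -0.1, -0.7]
grip_width: 0.0567
gripper_force: 65.4
turn rad -0.004 shift [ 3.7 -0.9 61.2] | pos [566.3  69.3 121.2] yaw 80.8 F [-0.  -0.1 -0.7] w 56.7 t 5.425
```

View pics/w2.png

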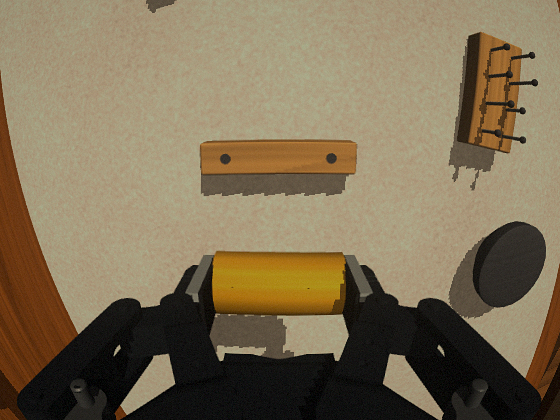

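The tube is held level. The stop is parallel to it, with its top spanning columns 201–356 and rows 142–174.

```bash
python3 - <<'E'
from p import *
d=grab('wrist')
for uv in((201,142),(353,141),(356,173),(201,174),(225,159),(331,158)): print(uv,onz(d,uv,.022,True)*1000)
for uv in((215,252),(343,253),(346,313),(214,314)): print('tube',onz(d,uv,.14,True)*1000)
E
```

```text
(201, 142) [514.6553 132.4435  22.    ]
(353, 141) [628.0302 114.9768  22.    ]
(356, 173) [627.5586  90.1045  22.    ]
(201, 174) [509.6072 108.1881  22.    ]
(225, 159) [530.4531 116.3001  22.    ]
(331, 158) [609.5721 104.3933  22.    ]
tube [540.456   92.0816 140.    ]
tube [593.9351  83.0617 140.    ]
tube [593.0894  51.529  140.    ]
tube [532.1347  60.7205 140.    ]
```

```bash
python3 -m jog '[[0,0,0,0,0,0.05,30],[0,0,0,0,0,0.05,30],[0,0,0,0,0,0.012,30],[0,0,0,0,0,0.005,30],[0,0,0,0.005,-0.001,0,30],[0,0,0,0.004,0,0,30],[0,0,0,0.002,0,0,30],[0,0,0,0,0,0,30]]'
python3 -m jog '[[0,0,0,0.001,0,0,30],[0,0,0,0.001,0,0,30],[0,0,0,0,0,0,30]]'
python3 -m jog '[[0,0,0,0.001,0,0,30],[0,0,0,0,0,0,30]]'
python3 -m jog '[[0,0,0,0.001,0,0,30],[0,0,0,0,0,0,30]]'
```

```text
time_s: 6.52
position: [0.5655, 0.0837, 0.0058]
tool_rot: [[0.156, 0.988, 0.001], [0.988, -0.156, -0.0], [0.0, 0.001, -1.0]]
ft_force: [0.0, 0.3, -1.8]
grip_width: 0.0569
gripper_force: 65.5
time_s: 6.9
position: [0.5655, 0.0841, 0.0055]
tool_rot: [[0.156, 0.988, -0.001], [0.988, -0.156, -0.002], [-0.002, -0.0, -1.0]]
ft_force: [-2.0, -9.0, 1.8]
grip_width: 0.0567
gripper_force: 65.8
time_s: 7.15
position: [0.5655, 0.0842, 0.0056]
tool_rot: [[0.155, 0.988, -0.001], [0.988, -0.155, -0.004], [-0.004, -0.0, -1.0]]
ft_force: [-3.1, -14.1, 2.6]
grip_width: 0.0569
gripper_force: 65.8
time_s: 7.4
position: [0.5656, 0.0843, 0.0056]
tool_rot: [[0.155, 0.988, -0.002], [0.988, -0.155, -0.005], [-0.006, -0.001, -1.0]]
ft_force: [-4.0, -19.4, 3.0]
grip_width: 0.0567
gripper_force: 65.9
```

```bash
python3 -m jog '[[0,0,0,-0.002,0,0.001,30],[0,0,0,0,0,0.001,30],[0,0,0,0,0,0,30]]'
python3 -m jog '[[0,0,0,0,0,0,70],[0,0,0,0,0,0,100],[0,0,0,0,0,0,100],[0,0,0,0,0,0,100],[0,0,0,0,0,-0.04,100],[0,0,0,0,0,-0.04,100],[0,0,0,0,0,-0.04,100],[0,0,0,-0.03,0,0,100],[0,0,0,0,0,0,100]]'
python3 - <<'E'
from p import *
d=grab('wrist','w3.png');print(wrects(d)); plan(526,293.5,130,99)
E
```

```text
time_s: 7.78
position: [0.5656, 0.0841, 0.004]
tool_rot: [[0.156, 0.988, 0.0], [0.988, -0.156, -0.002], [-0.002, 0.0, -1.0]]
ft_force: [-4.1, -9.1, 6.3]
grip_width: 0.057
gripper_force: 66.3
time_s: 8.9
position: [0.5608, 0.0548, 0.1236]
tool_rot: [[0.158, 0.987, 0.0], [0.987, -0.158, -0.0], [-0.0, 0.0, -1.0]]
ft_force: [0.1, -0.2, 0.2]
grip_width: 0.0855
gripper_force: 0.0
[(array([564.9,  83.3]), array([25.5, 60.7]), 171.0)]
turn rad -0.315 shift [240.4   2.8  -6.6] | pos [560.8  55.6 123.3] yaw 80.9 F [-0.1 -0.   0.9] w 85.2 t 8.95
```

View pics/w3.png

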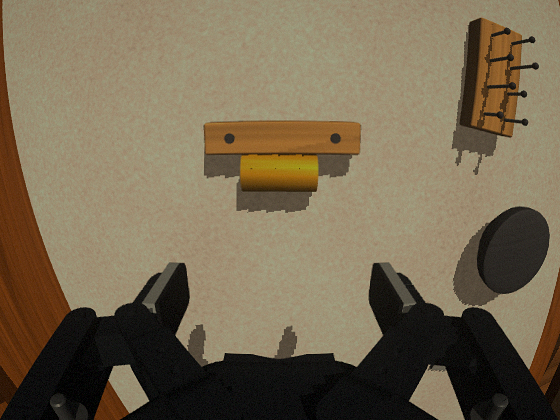

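The first tube sits against the stop, centred on it. Going to the second tube.

```bash
python3 -m jog '[[0,0,-0.158,0,0,0,100],[0,0,-0.158,0,0,0,100],[0,0,0,0.06,0.001,0,100],[0,0,0,0.06,0.001,0,100],[0,0,0,0.06,0.001,0,100],[0,0,0,0.06,0,0,100],[0,0,0,0,0,0,100]]'
python3 - <<'E'
from p import *
d=grab('wrist')
for r in wrects(d):
    print(r)
    if np.hypot(*(r[0]-np.array([526,293])))<25: plan(*r[0],2.5,r[2]+90)
E
```

```text
time_s: 9.82
position: [0.5241, 0.2976, 0.1226]
tool_rot: [[-0.164, 0.986, -0.001], [0.986, 0.164, 0.0], [0.001, -0.001, -1.0]]
ft_force: [0.5, 0.8, -0.7]
grip_width: 0.0856
gripper_force: 0.0
(array([524.2, 293. ]), array([26.2, 61. ]), 9.4)
turn rad -0.001 shift [ -2.3  -0.9 120.1] | pos [524.8 295.4 122.6] yaw 99.3 F [-0.4  0.1 -0.2] w 85.3 t 9.875
(array([450.6, 343.1]), array([23.4, 64. ]), 178.7)
(array([508.1, 424.5]), array([21.5, 61.2]), 26.5)
```

```bash
python3 -m jog '[[0,0,0,-0.003,-0.001,0.04,100],[0,0,0,0,0,0.04,100],[0,0,0,0,0,0.03,100],[0,0,0,0,0,0.009,100],[0,0,0,0,0,0,30],[0,0,0,0,0,0,30],[0,0,0,0,0,0,30],[0,0,0,0,0,0,30],[0,0,0,0,0,0,30],[0,0,0,0,0,0,30]]' 60
python3 -m jog '[[0,0,0.158,0,0,-0.04,30],[0,0,0.158,0,0,-0.04,30],[0,0,0,0,0,-0.04,30],[0,0,0,0,0,0,30]]'
python3 - <<'E'
from p import *
plan(559.5,42.5,121,81)
E
```

```text
time_s: 11.12
position: [0.5262, 0.2903, 0.0058]
tool_rot: [[-0.158, 0.987, 0.003], [0.987, 0.158, 0.001], [0.0, 0.003, -1.0]]
ft_force: [0.5, -1.0, 5.9]
grip_width: 0.0569
gripper_force: 64.8
time_s: 11.62
position: [0.5265, 0.2907, 0.1278]
tool_rot: [[0.156, 0.988, 0.006], [0.988, -0.156, 0.002], [0.003, 0.006, -1.0]]
ft_force: [-0.7, 0.1, -1.9]
grip_width: 0.0568
gripper_force: 65.1
turn rad 0.000 shift [-240.    71.3    6.4] | pos [526.5 290.7 127.8] yaw 81.0 F [-0.7  0.1 -1.9] w 56.8 t 11.625
```

```bash
python3 -m jog '[[0,0,0,-0.06,0.018,0,30],[0,0,0,-0.06,0.018,0,30],[0,0,0,-0.06,0.018,0,30],[0,0,0,-0.06,0.017,0,30],[0,0,0,0,0,0,30],[0,0,0,0,0,0,30]]'
python3 - <<'E'
from p import *
plan(559.5,42.5,5,81)
d=grab('wrist');print(wrects(d))
E
```

```text
time_s: 12.38
position: [0.5574, 0.0427, 0.1236]
tool_rot: [[0.157, 0.988, -0.002], [0.988, -0.157, 0.001], [0.0, -0.002, -1.0]]
ft_force: [-0.1, 0.3, -1.1]
grip_width: 0.0569
gripper_force: 64.9
turn rad -0.000 shift [  0.1   2.3 118.6] | pos [557.4  42.7 123.6] yaw 81.0 F [-0.1  0.3 -1.1] w 56.9 t 12.375
[(array([550.3,   2.1]), array([ 13.7, 115. ]), 171.1), (array([565.4,  84.4]), array([24.2, 60.7]), 170.0)]
```

```bash
python3 -m jog '[[0,0,0,0,0.002,0.05,30],[0,0,0,0,0,0.05,30],[0,0,0,0,0,0.012,30],[0,0,0,0,0,0.005,30],[0,0,0,0.005,0,0,30],[0,0,0,0.003,0,0,30],[0,0,0,0,0,0,30]]'
python3 -m jog '[[0,0,0,0.002,0,0,30],[0,0,0,0.001,0,0,30],[0,0,0,0,0,0,30]]'
python3 -m jog '[[0,0,0,0.001,0,0,30],[0,0,0,0,0,0,30]]'
python3 -m jog '[[0,0,0,0.001,0,0,30],[0,0,0,0,0,0,30]]'
```

```text
time_s: 13.3
position: [0.5616, 0.0503, 0.0082]
tool_rot: [[0.156, 0.988, 0.002], [0.988, -0.156, -0.0], [0.0, 0.002, -1.0]]
ft_force: [-1.0, -1.0, -2.1]
grip_width: 0.0568
gripper_force: 64.8
time_s: 13.68
position: [0.5617, 0.0516, 0.0078]
tool_rot: [[0.156, 0.988, 0.0], [0.988, -0.156, -0.002], [-0.002, 0.0, -1.0]]
ft_force: [-2.3, -8.4, 2.2]
grip_width: 0.0567
gripper_force: 65.4
time_s: 13.92
position: [0.5617, 0.0517, 0.0079]
tool_rot: [[0.156, 0.988, -0.0], [0.988, -0.156, -0.004], [-0.004, 0.0, -1.0]]
ft_force: [-3.4, -14.5, 4.0]
grip_width: 0.0569
gripper_force: 65.5
time_s: 14.18
position: [0.5617, 0.0517, 0.0079]
tool_rot: [[0.156, 0.988, -0.001], [0.988, -0.156, -0.005], [-0.005, -0.0, -1.0]]
ft_force: [-5.0, -19.4, 3.3]
grip_width: 0.0568
gripper_force: 65.6
```

```bash
python3 -m jog '[[0,0,0,-0.003,0,0.001,30],[0,0,0,0,0,0.001,30],[0,0,0,0,0,0.001,30],[0,0,0,0,0,0,30]]'
python3 -m jog '[[0,0,0,0.001,0,0.0,30],[0,0,0,0,0,0,30]]'
python3 -m jog '[[0,0,0,0,0,0,70],[0,0,0,0,0,0,100],[0,0,0,0,0,0,100],[0,0,0,0,0,0,100],[0,0,0,0,0,-0.04,100],[0,0,0,0,0,-0.04,100],[0,0,0,0,0,-0.04,100],[0,0,0,-0.03,0,0,100],[0,0,0,0,0,0,100]]'
python3 - <<'E'
from p import *
d=grab('wrist','w4.png');print(wrects(d)); plan(451,344,130,89)
E
```

```text
time_s: 14.68
position: [0.5616, 0.0515, 0.0058]
tool_rot: [[0.156, 0.988, 0.001], [0.988, -0.156, -0.001], [-0.001, 0.001, -1.0]]
ft_force: [-5.3, -6.6, 13.5]
grip_width: 0.0569
gripper_force: 66.9
time_s: 14.92
position: [0.5616, 0.0516, 0.0058]
tool_rot: [[0.156, 0.988, 0.0], [0.988, -0.156, -0.003], [-0.003, 0.001, -1.0]]
ft_force: [-6.7, -11.1, 14.6]
grip_width: 0.0569
gripper_force: 66.9
time_s: 16.05
position: [0.5568, 0.0223, 0.1246]
tool_rot: [[0.158, 0.987, 0.0], [0.987, -0.158, -0.0], [-0.0, 0.0, -1.0]]
ft_force: [-0.2, 0.6, -0.2]
grip_width: 0.085
gripper_force: 0.0
[(array([561.4,  54.1]), array([24.6, 60.7]), 171.9), (array([565.,  84.]), array([24.3, 60.3]), 171.0)]
turn rad -0.141 shift [ 319.  -111.4   -5.6] | pos [556.8  23.1 124.2] yaw 80.9 F [-0.1 -0.2 -0.2] w 85.4 t 16.1
```

View pics/w4.png

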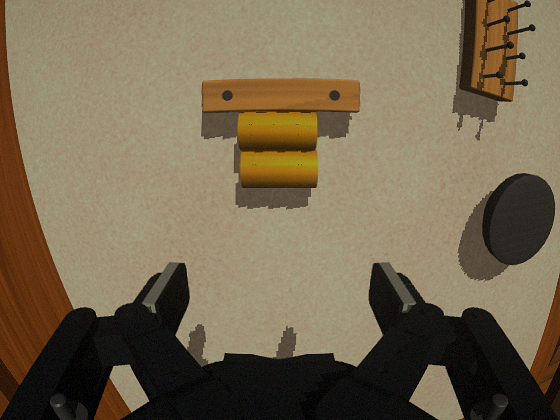

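Two tubes are snug and in line (30.1 mm apart). Next is tube 3.

```bash
python3 -m jog '[[0,0,-0.141,0,0,0,100],[0,0,0,0.053,-0.0186,0,100],[0,0,0,0.053,-0.0186,0,100],[0,0,0,0.053,-0.0186,0,100],[0,0,0,0.053,-0.0186,0,100],[0,0,0,0.053,-0.0186,0,100],[0,0,0,0.053,-0.0186,0,100],[0,0,0,0,0,0,100],[0,0,0,0,0,0,100]]'
python3 - <<'E'
from p import *
d=grab('wrist')
for r in wrects(d):
    print(r)
    if np.hypot(*(r[0]-np.array([451,344])))<25: plan(*r[0],2.5,r[2]+90)
E
```

```text
time_s: 17.23
position: [0.4501, 0.3433, 0.1239]
tool_rot: [[0.015, 1.0, -0.001], [1.0, -0.015, -0.001], [-0.001, -0.001, -1.0]]
ft_force: [0.7, -0.1, -0.4]
grip_width: 0.0856
gripper_force: 0.0
(array([452.3, 341.8]), array([26.9, 60.4]), 179.1)
turn rad 3.141 shift [  0.8  -1.9 121.5] | pos [450.5 342.7 124. ] yaw 89.1 F [-0.3  0.2  0.1] w 85.6 t 17.275
(array([509.8, 422.6]), array([25.9, 63.9]), 26.1)
```

```bash
python3 -m jog '[[0,0,0,-0.001,0.002,0.04,100],[0,0,0,0,0,0.04,100],[0,0,0,0,0,0.03,100],[0,0,0,0,0,0.0105,100],[0,0,0,0,0,0,30],[0,0,0,0,0,0,30],[0,0,0,0,0,0,30],[0,0,0,0,0,0,30],[0,0,0,0,0,0,30],[0,0,0,0,0,0,30]]' 60
python3 -m jog '[[0,0,0.141,0,0,-0.04,30],[0,0,0,0,0,-0.04,30],[0,0,0,0,0,-0.04,30],[0,0,0,0,0,0,30]]'
python3 - <<'E'
from p import *
plan(555,12.5,121,81)
E
```

```text
time_s: 18.52
position: [0.4534, 0.3423, 0.0053]
tool_rot: [[0.016, 1.0, 0.003], [1.0, -0.016, 0.001], [0.001, 0.003, -1.0]]
ft_force: [1.1, -2.4, 6.9]
grip_width: 0.0565
gripper_force: 65.0
time_s: 19.02
position: [0.4533, 0.3427, 0.1269]
tool_rot: [[0.156, 0.988, 0.005], [0.988, -0.156, 0.003], [0.004, 0.005, -1.0]]
ft_force: [0.1, 1.1, -1.1]
grip_width: 0.0571
gripper_force: 65.3
turn rad 0.000 shift [-310.3  152.     5.5] | pos [453.3 342.7 126.9] yaw 81.0 F [ 0.1  1.1 -1.1] w 57.1 t 19.025
```

```bash
python3 -m jog '[[0,0,0,-0.0515,0.0255,0,30],[0,0,0,-0.0515,0.0255,0,30],[0,0,0,-0.0515,0.0255,0,30],[0,0,0,-0.0515,0.0255,0,30],[0,0,0,-0.0515,0.0255,0,30],[0,0,0,-0.0515,0.0255,0,30],[0,0,0,0,0,0,30],[0,0,0,0,0,0,30]]'
python3 - <<'E'
from p import *
plan(555,12.5,6,81)
E
```

```text
time_s: 20.02
position: [0.5544, 0.0133, 0.1228]
tool_rot: [[0.157, 0.988, -0.002], [0.988, -0.157, 0.001], [0.0, -0.002, -1.0]]
ft_force: [-0.3, 0.3, -1.8]
grip_width: 0.0563
gripper_force: 65.1
turn rad -0.000 shift [ -0.7   0.9 116.8] | pos [554.4  13.3 122.8] yaw 81.0 F [-0.3  0.3 -1.8] w 56.3 t 20.025
```

```bash
python3 -m jog '[[0,0,0,0,0.001,0.05,30],[0,0,0,0,0,0.05,30],[0,0,0,0,0,0.012,30],[0,0,0,0,0,0.005,30],[0,0,0,0.005,0,0,30],[0,0,0,0.003,0,0,30],[0,0,0,0,0,0,30]]'
python3 -m jog '[[0,0,0,0.001,0,0,30],[0,0,0,0.001,0,0,30],[0,0,0,0,0,0,30]]'
python3 -m jog '[[0,0,0,0.001,0,0,30],[0,0,0,0,0,0,30]]'
```

```text
time_s: 20.9
position: [0.5578, 0.021, 0.0077]
tool_rot: [[0.156, 0.988, 0.001], [0.988, -0.156, -0.0], [0.0, 0.002, -1.0]]
ft_force: [-1.5, 0.4, -2.0]
grip_width: 0.0565
gripper_force: 65.0
time_s: 21.28
position: [0.5578, 0.0227, 0.0068]
tool_rot: [[0.156, 0.988, 0.0], [0.988, -0.156, 0.0], [0.0, 0.0, -1.0]]
ft_force: [-0.3, 0.4, -1.4]
grip_width: 0.0567
gripper_force: 65.0
time_s: 21.52
position: [0.5579, 0.0237, 0.0068]
tool_rot: [[0.156, 0.988, -0.0], [0.988, -0.156, 0.0], [0.0, -0.0, -1.0]]
ft_force: [0.0, -0.7, -1.4]
grip_width: 0.0569
gripper_force: 65.0
```

```bash
python3 -m jog '[[0,0,0,0.001,0,0,30],[0,0,0,0,0,0,30]]'
python3 -m jog '[[0,0,0,0.001,0,0,30],[0,0,0,0,0,0,30]]'
```

```text
time_s: 21.78
position: [0.5581, 0.0246, 0.0069]
tool_rot: [[0.156, 0.988, 0.0], [0.988, -0.156, -0.0], [-0.0, 0.0, -1.0]]
ft_force: [0.4, -1.1, -1.8]
grip_width: 0.0565
gripper_force: 65.2
time_s: 22.02
position: [0.5581, 0.0247, 0.0069]
tool_rot: [[0.156, 0.988, -0.0], [0.988, -0.156, -0.002], [-0.002, -0.0, -1.0]]
ft_force: [-1.9, -6.4, -1.4]
grip_width: 0.0569
gripper_force: 65.2
```

Contact. I'll lower the tube, release it, and go to the fourth one.

```bash
python3 -m jog '[[0,0,0,0,0,0.001,30],[0,0,0,0,0,0.001,30],[0,0,0,0,0,0,30]]'
python3 -m jog '[[0,0,0,0,0,0,70],[0,0,0,0,0,0,100],[0,0,0,0,0,0,100],[0,0,0,0,0,0,100],[0,0,0,0,0,-0.04,100],[0,0,0,0,0,-0.04,100],[0,0,0,0,0,-0.04,100],[0,0,0,-0.03,0,0,100],[0,0,0,0,0,0,100]]'
python3 - <<'E'
from p import *
d=grab('wrist');print(wrects(d)); plan(509.5,423,130,116)
E
```

```text
time_s: 22.4
position: [0.5584, 0.0246, 0.0053]
tool_rot: [[0.156, 0.988, 0.0], [0.988, -0.156, -0.002], [-0.002, 0.001, -1.0]]
ft_force: [-1.9, -7.0, 2.9]
grip_width: 0.0566
gripper_force: 65.8
time_s: 23.52
position: [0.5534, -0.005, 0.1251]
tool_rot: [[0.158, 0.987, 0.0], [0.987, -0.158, -0.0], [-0.0, 0.001, -1.0]]
ft_force: [0.7, 0.2, -0.0]
grip_width: 0.0855
gripper_force: 0.0
[(array([557.9,  23.6]), array([25. , 60.3]), 171.0), (array([561.4,  54.4]), array([24.7, 60.5]), 169.1), (array([564.8,  83.5]), array([25.8, 60.3]), 171.1)]
turn rad -0.612 shift [403.2 147.9  -5.1] | pos [553.4  -4.2 124.8] yaw 80.9 F [-0.7 -0.3  0.1] w 85.3 t 23.575
```

```bash
python3 -m jog '[[0,0,-0.153,0,0,0,100],[0,0,-0.153,0,0,0,100],[0,0,-0.153,0,0,0,100],[0,0,-0.153,0,0,0,100]]'
python3 -m jog '[[0,0,0,0.0576,0.0211,0,100],[0,0,0,0.0576,0.0211,0,100],[0,0,0,0.0576,0.0211,0,100],[0,0,0,0.0576,0.0211,0,100],[0,0,0,0.0576,0.0211,0,100],[0,0,0,0.0576,0.0211,0,100],[0,0,0,0.0576,0.0211,0,100],[0,0,0,0,0,0,100],[0,0,0,0,0,0,100]]'
python3 - <<'E'
from p import *
d=grab('wrist')
for r in wrects(d):
    print(r)
    if np.hypot(*(r[0]-np.array([509,423])))<25: plan(*r[0],4,r[2]+90)
E
```

```text
time_s: 24.08
position: [0.5534, -0.0031, 0.1243]
tool_rot: [[-0.445, 0.896, -0.001], [0.896, 0.445, 0.001], [0.001, -0.001, -1.0]]
ft_force: [-0.2, -0.4, 1.3]
grip_width: 0.0854
gripper_force: 0.0
time_s: 25.2
position: [0.5084, 0.4233, 0.1241]
tool_rot: [[-0.44, 0.898, -0.001], [0.898, 0.44, -0.001], [-0.0, -0.001, -1.0]]
ft_force: [-0.1, 0.2, -0.2]
grip_width: 0.0851
gripper_force: 0.0
(array([508.6, 421.1]), array([28.8, 61.1]), 26.2)
turn rad -0.003 shift [ -1.3  -0.8 120.4] | pos [508.8 422.6 124.4] yaw 116.0 F [0.1 0.4 0.2] w 85.4 t 25.25
```

```bash
python3 -m jog '[[0,0,0,-0.001,-0.001,0.04,100],[0,0,0,0,0,0.04,100],[0,0,0,0,0,0.03,100],[0,0,0,0,0,0.0105,100],[0,0,0,0,0,0,30],[0,0,0,0,0,0,30],[0,0,0,0,0,0,30],[0,0,0,0,0,0,30],[0,0,0,0,0,0,30],[0,0,0,0,0,0,30]]' 60
python3 -m jog '[[0,0,0.153,0,0,-0.04,30],[0,0,0.153,0,0,-0.04,30],[0,0,0.153,0,0,-0.04,30],[0,0,0.153,0,0,0,30],[0,0,0,0,0,0,30]]'
python3 - <<'E'
from p import *
plan(551.5,-18,121,81)
E
```

```text
time_s: 26.5
position: [0.5095, 0.4221, 0.0061]
tool_rot: [[-0.439, 0.898, 0.003], [0.898, 0.439, 0.001], [-0.0, 0.003, -1.0]]
ft_force: [1.6, -1.3, 6.4]
grip_width: 0.0567
gripper_force: 66.0
time_s: 27.12
position: [0.5082, 0.4217, 0.1245]
tool_rot: [[0.155, 0.988, -0.0], [0.988, -0.155, -0.0], [-0.0, -0.0, -1.0]]
ft_force: [-0.2, -0.1, -1.9]
grip_width: 0.0572
gripper_force: 65.2
turn rad 0.002 shift [-427.5  111.5    3.5] | pos [508.2 421.7 124.5] yaw 81.1 F [-0.2 -0.1 -1.9] w 57.2 t 27.125
```

```bash
python3 -m jog '[[0,0,0,-0.0534,0.0139,0,30],[0,0,0,-0.0534,0.0139,0,30],[0,0,0,-0.0534,0.0139,0,30],[0,0,0,-0.0534,0.0139,0,30],[0,0,0,-0.0534,0.0139,0,30],[0,0,0,-0.0534,0.0139,0,30],[0,0,0,-0.0534,0.0139,0,30],[0,0,0,-0.0534,0.0139,0,30],[0,0,0,0,0,0,30],[0,0,0,0,0,0,30]]'
python3 - <<'E'
from p import *
plan(551.5,-18,6,81)
E
```

```text
time_s: 28.38
position: [0.5512, -0.0173, 0.1238]
tool_rot: [[0.155, 0.988, -0.001], [0.988, -0.155, 0.001], [0.0, -0.001, -1.0]]
ft_force: [0.3, 0.3, -1.7]
grip_width: 0.0564
gripper_force: 65.2
turn rad 0.002 shift [ -0.7   0.6 117.8] | pos [551.2 -17.3 123.8] yaw 81.1 F [ 0.3  0.3 -1.7] w 56.4 t 28.375
```

```bash
python3 -m jog '[[0,0,0,0,0.001,0.05,30],[0,0,0,0,0,0.05,30],[0,0,0,0,0,0.012,30],[0,0,0,0,0,0.005,30],[0,0,0,0.005,0,0,30],[0,0,0,0.003,0,0,30],[0,0,0,0,0,0,30]]'
python3 -m jog '[[0,0,0,0.001,0,0,30],[0,0,0,0.001,0,0,30],[0,0,0,0,0,0,30]]'
python3 -m jog '[[0,0,0,0.001,0,0,30],[0,0,0,0,0,0,30]]'
```

```text
time_s: 29.25
position: [0.5542, -0.0096, 0.0082]
tool_rot: [[0.156, 0.988, 0.001], [0.988, -0.156, -0.0], [-0.0, 0.002, -1.0]]
ft_force: [0.5, -0.0, -1.9]
grip_width: 0.0569
gripper_force: 65.1
time_s: 29.62
position: [0.5542, -0.0078, 0.0073]
tool_rot: [[0.156, 0.988, 0.0], [0.988, -0.156, -0.0], [-0.0, 0.0, -1.0]]
ft_force: [0.3, 0.2, -1.8]
grip_width: 0.0564
gripper_force: 65.1
time_s: 29.88
position: [0.5543, -0.0068, 0.0073]
tool_rot: [[0.156, 0.988, -0.0], [0.988, -0.156, 0.0], [0.0, -0.0, -1.0]]
ft_force: [0.1, -0.3, -1.6]
grip_width: 0.0565
gripper_force: 65.1
```

```bash
python3 -m jog '[[0,0,0,0.001,0,0,30],[0,0,0,0,0,0,30]]'
python3 -m jog '[[0,0,0,0.001,0,0,30],[0,0,0,0,0,0,30]]'
```

```text
time_s: 30.12
position: [0.5545, -0.0059, 0.0073]
tool_rot: [[0.156, 0.988, 0.0], [0.988, -0.156, -0.0], [-0.0, 0.0, -1.0]]
ft_force: [-0.2, -1.6, -2.2]
grip_width: 0.0568
gripper_force: 65.2
time_s: 30.38
position: [0.5546, -0.0058, 0.0073]
tool_rot: [[0.156, 0.988, -0.0], [0.988, -0.156, -0.001], [-0.001, -0.0, -1.0]]
ft_force: [-0.5, -6.4, -1.2]
grip_width: 0.0564
gripper_force: 65.2
```

```bash
python3 -m jog '[[0,0,0,0,0,0.001,30],[0,0,0,0,0,0.001,30],[0,0,0,0,0,0,30]]'
python3 -m jog '[[0,0,0,0,0,0,70],[0,0,0,0,0,0,100],[0,0,0,0,0,0,100],[0,0,0,0,0,0,100],[0,0,0,0,0,-0.04,100],[0,0,0,0,0,-0.04,100],[0,0,0,0,0,-0.04,100],[0,0,0,-0.03,0,0,100],[0,0,0,0,0,0,100]]'
python3 - <<'E'
from p import *
d=grab('wrist');print(wrects(d))
d=grab('top');p=d['pixels'];hsv=cv2.cvtColor(p,cv2.COLOR_RGB2HSV)
z=np.zeros(p.shape[:2],np.uint8);s=hsv[215:290,424:445];z[215:290,424:445]=(s[...,1]<90)&(s[...,2]>110)
print('bar',rects(d,z,.016))
plan(520,-327,180,4)
E
```

```text
time_s: 30.75
position: [0.5548, -0.0058, 0.0061]
tool_rot: [[0.156, 0.988, 0.001], [0.988, -0.156, -0.002], [-0.002, 0.001, -1.0]]
ft_force: [-3.0, -6.2, 5.9]
grip_width: 0.0567
gripper_force: 66.1
time_s: 31.88
position: [0.5498, -0.0356, 0.1256]
tool_rot: [[0.158, 0.987, 0.001], [0.987, -0.158, -0.0], [-0.0, 0.001, -1.0]]
ft_force: [0.2, 0.4, 0.1]
grip_width: 0.0855
gripper_force: 0.0
[(array([554.5,  -5.9]), array([25.6, 60.3]), 170.9), (array([557.6,  22.9]), array([26. , 60.4]), 170.9), (array([561.4,  54.5]), array([24.2, 60.5]), 171.0), (array([565.6,  85.7]), array([22.3, 60.3]), 171.5)]
bar [(array([ 549.3, -310.3]), array([ 18.7, 135.4]), 176.7)]
turn rad 1.343 shift [-50.1 289.9 -55.1] | pos [549.7 -34.3 125. ] yaw 81.0 F [-0.7  0.6  1.1] w 85.4 t 31.975
```

The row is good. The bar's reading has changed, so it has probably been knocked. I'll go over the rack and look.

```bash
python3 -m jog '[[0,0,0.168,0,0,-0.02,100],[0,0,0.168,0,0,-0.02,100],[0,0,0.168,0,0,-0.02,100],[0,0,0.168,0,0,0,100],[0,0,0.168,0,0,0,100],[0,0,0.168,0,0,0,100],[0,0,0.168,0,0,0,100],[0,0,0.167,0,0,0,100]]'
python3 -m jog '[[0,0,0,-0.01,0.058,0,100],[0,0,0,-0.01,0.058,0,100],[0,0,0,-0.01,0.058,0,100],[0,0,0,-0.01,0.058,0,100],[0,0,0,-0.01,0.0,0,100],[0,0,0,0,0,0,100],[0,0,0,0,0,0,100]]'
python3 - <<'E'
from p import *
d=grab('wrist','w5.png');grab('top','t2.png')
t=cv2.imread('pics/t2.png')[180:310,380:470];cv2.imwrite('pics/t2c.png',cv2.resize(t,None,fx=4,fy=4,interpolation=cv2.INTER_CUBIC))
plan(520,-327,180,4)
E
```

```text
time_s: 32.98
position: [0.5498, -0.0336, 0.1848]
tool_rot: [[0.998, 0.066, -0.001], [0.066, -0.998, 0.001], [-0.001, -0.001, -1.0]]
ft_force: [-0.2, -1.0, -0.5]
grip_width: 0.0855
gripper_force: 0.0
time_s: 33.85
position: [0.5169, -0.2679, 0.1854]
tool_rot: [[0.997, 0.073, 0.0], [0.073, -0.997, 0.0], [0.0, -0.0, -1.0]]
ft_force: [-0.1, 0.7, 0.4]
grip_width: 0.0855
gripper_force: 0.0
turn rad 0.003 shift [-1.1 58.9  5.5] | pos [ 517.  -268.2  185.5] yaw 4.2 F [-0.1 -0.1  1.1] w 85.5 t 33.95
```

View pics/w5.png

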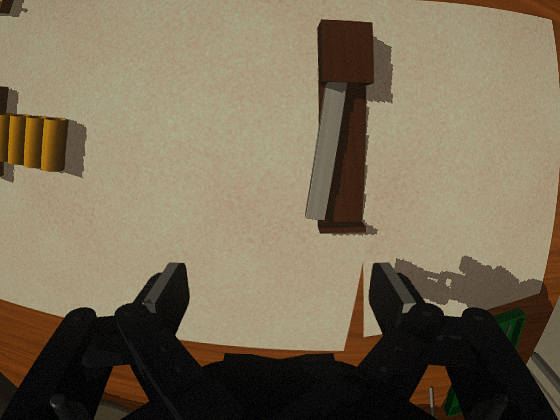

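View pics/t2c.png

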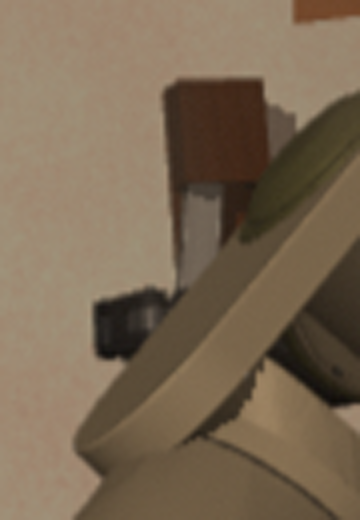

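The bar has swung: its front end, at (305–326, 219), overhangs the rack's left edge, and its rear is still in the pocket at (337,83). I'll measure the bar and the rack.

```bash
python3 - <<'E'
from p import *
d=grab('wrist')
f=lambda u,z:onz(d,u,z,True)*1000
L=[f(u,.016)[:2] for u in((305,217),(328,85))];R=[f(u,.016)[:2] for u in((325,220),(347,85))]
for n,e in(('L',L),('R',R)): v=e[1]-e[0];print(n,e,np.linalg.norm(v),np.degrees(np.arctan2(v[1],v[0])))
print('front mid',(L[0]+R[0])/2)
for u,z in(((318,82),.032),((372,82),.032),((319,21),.032),((372,24),.032),((319,232),.022),((365,232),.022)): print('rack',u,f(u,z))
hsv=cv2.cvtColor(d['pixels'],cv2.COLOR_RGB2HSV);print(hsv[150,328],hsv[150,345],hsv[150,280])
E
```

```text
L [array([ 488.7407, -297.464 ]), array([ 621.1401, -307.8129])] 132.8032396760484 -4.469409944381874
R [array([ 486.988 , -318.2882]), array([ 623.3296, -326.1441])] 136.56768804290883 -3.29767672581454
front mid [ 487.8644 -307.8761]
rack (318, 82) [ 621.3514 -296.2715   32.    ]
rack (372, 82) [ 627.6745 -346.1919   32.    ]
rack (319, 21) [ 679.3432 -293.1005   32.    ]
rack (372, 24) [ 683.9542 -342.477    32.    ]
rack (319, 232) [ 475.7604 -312.6271   22.    ]
rack (365, 232) [ 478.8161 -360.844    22.    ]
[ 22  55 115] [13 87 35] [ 18  72 170]
```

```bash
python3 - <<'E'
from p import *
plan(518,-310,90,-4)
E
```

```text
turn rad 0.142 shift [ 4.  41.4 95.5] | pos [ 516.9 -268.4  185.5] yaw 4.1 F [-0.1 -0.1 -0.7] w 85.3 t 34.0
```

```bash
python3 -m jog '[[0,0,0.142,0,0,0,100],[0,0,0,0.004,0.041,0.04,100],[0,0,0,0,0,0.035,100],[0,0,0,0,0,0.02,100],[0,0,0,0,0,0,100],[0,0,0,0,0,0,100]]'
python3 - <<'E'
from p import *
plan(518,-310,7,-4)
d=grab('wrist','w6.png')
print([proj(d,p,True) for p in((.4879,-.3079,.016),(.518,-.310,.016),(.573,-.314,.016))])
E
```

```text
time_s: 34.75
position: [0.5182, -0.3106, 0.0914]
tool_rot: [[0.998, -0.071, 0.001], [-0.071, -0.998, -0.001], [0.001, 0.001, -1.0]]
ft_force: [0.4, 0.1, 0.1]
grip_width: 0.0852
gripper_force: 0.0
turn rad -0.001 shift [-0.3 -0.7 84.4] | pos [ 518.2 -310.6   91.4] yaw -4.0 F [0.4 0.1 0.1] w 85.2 t 34.75
[(np.float64(277.06344747473963), np.float64(257.40394326612943)), (np.float64(276.9834604909888), np.float64(218.85185139005938)), (np.float64(277.112527205681), np.float64(140.5133098157959))]
```

View pics/w6.png

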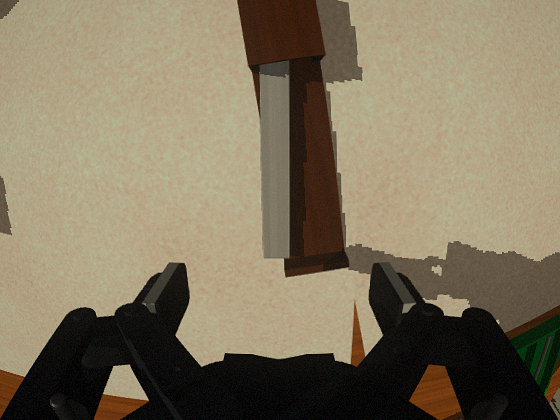

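The bar's front end is at (263–290, 258), upright in the view and centred at 276.5, against a predicted 277. I'll descend and grip.

```bash
python3 -m jog '[[0,0,0,0,-0.0005,0.04,100],[0,0,0,0,0,0.03,100],[0,0,0,0,0,0.0145,100],[0,0,0,0,0,0,50],[0,0,0,0,0,0,20],[0,0,0,0,0,0,5],[0,0,0,0,0,0,5],[0,0,0,0,0,0,5],[0,0,0,0,0,0,5],[0,0,0,0,0,0,5]]' 100
```

```text
time_s: 36.05
position: [0.5179, -0.3103, 0.0072]
tool_rot: [[0.997, -0.071, 0.001], [-0.071, -0.997, -0.001], [0.001, 0.001, -1.0]]
ft_force: [-0.6, 1.2, 7.9]
grip_width: 0.0167
gripper_force: 98.4
```

```bash
python3 -m jog '[[0,-0.035,0,0,0,-0.0053,5],[0,-0.035,0,0,0,-0.0053,5],[0,-0.035,0,0,0,-0.0053,5],[0,-0.035,0,0,0,-0.0053,5],[0,-0.035,0,0,0,-0.0053,5],[0,0,0,0,0,0,5],[0,0,0,0,0,0,5]]'
python3 -c "
from h import *
grab('scene','s2.png');c=cv2.imread('pics/s2.png')[200:320,90:250];cv2.imwrite('pics/s2c.png',cv2.resize(c,None,fx=4,fy=4,interpolation=cv2.INTER_CUBIC))"
```

```text
time_s: 36.92
position: [0.5194, -0.3102, 0.0321]
tool_rot: [[0.982, -0.071, -0.173], [-0.07, -0.997, 0.012], [-0.173, -0.0, -0.985]]
ft_force: [1.0, 0.3, -1.7]
grip_width: 0.0168
gripper_force: 97.9
```

View pics/s2c.png

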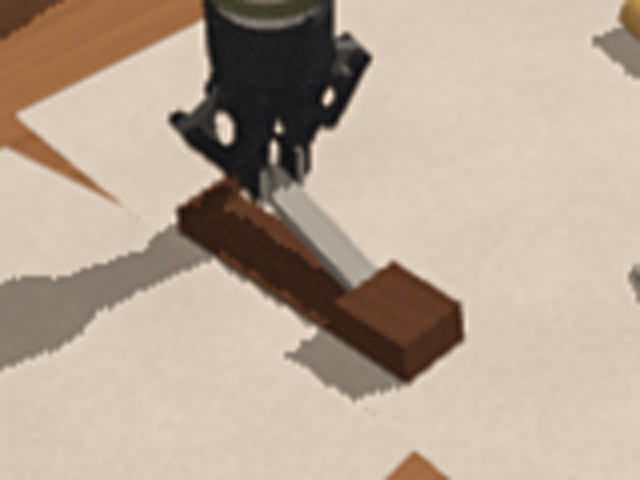

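The bar is tilted, with its front clear of the lip. I'll draw it out along its own axis.

```bash
python3 -m jog '[[0,0,0,-0.01,0,0,5],[0,0,0,-0.01,0,0,5],[0,0,0,-0.01,0,0,5],[0,0,0,0,0,0,5]]'
python3 -m jog '[[0,0,0,-0.01,0,0,5],[0,0,0,-0.01,0,0,5],[0,0,0,-0.01,0,0,5],[0,0,0,-0.01,0,0,5],[0,0,0,0,0,0,5]]'
```

```text
time_s: 37.48
position: [0.4891, -0.3082, 0.0377]
tool_rot: [[0.982, -0.072, -0.174], [-0.071, -0.997, 0.013], [-0.175, -0.0, -0.985]]
ft_force: [-0.3, 0.1, -4.0]
grip_width: 0.0168
gripper_force: 97.9
time_s: 38.1
position: [0.4501, -0.3054, 0.0447]
tool_rot: [[0.982, -0.072, -0.174], [-0.071, -0.997, 0.012], [-0.174, 0.0, -0.985]]
ft_force: [-0.7, 0.2, -3.1]
grip_width: 0.0164
gripper_force: 97.9
```

```bash
python3 -m jog '[[0,0,0,-0.005,0,-0.03,5],[0,0,0,-0.005,0,-0.03,5],[0,0.058,0,0,0,0,5],[0,0.058,0,0,0,0,5],[0,0.058,0,0,0,0,5],[0,0,0,0,0,0,5],[0,0,0,0,0,0,5]]'
python3 - <<'E'
from p import *
plan(488,-45,105,-9); print(observe()['tool_rot'].round(3).tolist())
E
```

```text
time_s: 38.98
position: [0.4515, -0.3055, 0.1052]
tool_rot: [[0.997, -0.071, -0.002], [-0.071, -0.997, -0.0], [-0.002, 0.0, -1.0]]
ft_force: [0.2, 0.7, -3.2]
grip_width: 0.0165
gripper_force: 98.3
turn rad 0.086 shift [  -4.7 -263.     0.2] | pos [ 451.5 -305.5  105.2] yaw -4.1 F [ 0.2  0.7 -3.2] w 16.5 t 38.975
[[0.997, -0.071, -0.002], [-0.071, -0.997, -0.0], [-0.002, 0.0, -1.0]]
```

```bash
python3 -m jog '[[0,0,0.086,0,0,0,5],[0,0,0,-0.001,-0.044,0,5],[0,0,0,-0.001,-0.044,0,5],[0,0,0,-0.001,-0.044,0,5],[0,0,0,-0.001,-0.044,0,5],[0,0,0,-0.001,-0.044,0,5],[0,0,0,0,-0.043,0,5],[0,0,0,0,0,0,5],[0,0,0,0,0,0,5]]'
python3 - <<'E'
from p import *
d=grab('wrist','w7.png');plan(488,-45,105,-9);print(wrects(d))
E
```

```text
time_s: 40.1
position: [0.4878, -0.0451, 0.1052]
tool_rot: [[0.988, -0.156, -0.001], [-0.156, -0.988, -0.0], [-0.001, 0.001, -1.0]]
ft_force: [-0.9, -0.2, -3.0]
grip_width: 0.0167
gripper_force: 98.7
turn rad -0.001 shift [ 0.2 -0.6  0.2] | pos [487.7 -45.5 105.2] yaw -9.0 F [-0.4  0.4 -2.1] w 16.6 t 40.15
[(array([564.7,  87.7]), array([23.3, 61.2]), 171.0), (array([561.2,  57.6]), array([24.1, 61.3]), 173.6), (array([557.2,  25.7]), array([25. , 60.9]), 170.3), (array([553.5,  -4.5]), array([23.8, 61. ]), 171.3)]
```

View pics/w7.png

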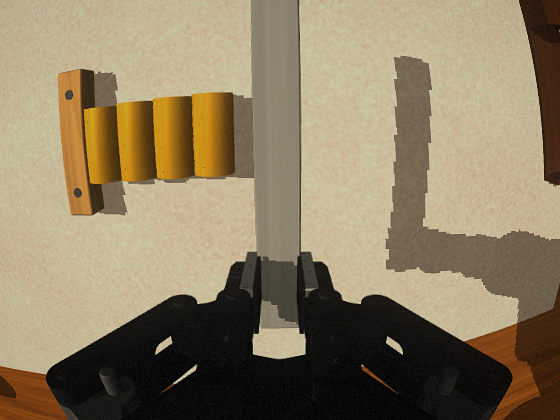

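The bar hangs level and parallel to the row, on its open side. I'll lower it.

```bash
python3 -m jog '[[0,0,0,0,0,0.05,5],[0,0,0,0,0,0.035,5],[0,0,0,0,0,0.013,5],[0,0,0,0,0,0,5],[0,0,0,0,0,0.002,5],[0,0,0,0,0,0,5]]'
python3 -m jog '[[0,0,0,0,0,0.001,5],[0,0,0,0,0,0,5]]'
python3 -m jog '[[0,0,0,0,0,0.001,5],[0,0,0,0,0,0,5]]'
```

```text
time_s: 40.9
position: [0.4878, -0.045, 0.0061]
tool_rot: [[0.988, -0.157, 0.001], [-0.157, -0.988, -0.0], [0.001, 0.0, -1.0]]
ft_force: [-0.2, -0.4, -3.6]
grip_width: 0.0169
gripper_force: 98.6
time_s: 41.15
position: [0.4877, -0.0449, 0.0045]
tool_rot: [[0.988, -0.157, -0.0], [-0.157, -0.988, -0.0], [-0.0, 0.0, -1.0]]
ft_force: [0.1, -0.8, -2.7]
grip_width: 0.0167
gripper_force: 98.6
time_s: 41.4
position: [0.4876, -0.0449, 0.0033]
tool_rot: [[0.988, -0.157, -0.0], [-0.157, -0.988, -0.0], [-0.0, 0.0, -1.0]]
ft_force: [1.1, -0.1, -1.7]
grip_width: 0.0168
gripper_force: 98.7
```

Near touchdown. Sliding it towards the row now (24 mm expected).

```bash
python3 -m jog '[[0,0,0,0,-0.008,0,5],[0,0,0,0,-0.007,0,5],[0,0,0,0,-0.004,0,5],[0,0,0,0,0,0,5]]'
python3 -m jog '[[0,0,0,0,-0.002,0,5],[0,0,0,0,-0.001,0,5],[0,0,0,0,0,0,5]]'
python3 -m jog '[[0,0,0,0,-0.001,0,5],[0,0,0,0,-0.001,0,5],[0,0,0,0,0,0,5]]'
```

```text
time_s: 41.9
position: [0.4904, -0.0256, 0.0032]
tool_rot: [[0.988, -0.156, -0.001], [-0.156, -0.988, 0.0], [-0.001, 0.0, -1.0]]
ft_force: [0.6, 1.1, -0.7]
grip_width: 0.0165
gripper_force: 98.8
time_s: 42.28
position: [0.4909, -0.0232, 0.0032]
tool_rot: [[0.988, -0.157, -0.001], [-0.157, -0.988, 0.0], [-0.001, 0.0, -1.0]]
ft_force: [-0.2, -0.4, -1.6]
grip_width: 0.0165
gripper_force: 98.8
time_s: 42.65
position: [0.4911, -0.0217, 0.0032]
tool_rot: [[0.988, -0.157, -0.001], [-0.157, -0.988, -0.001], [-0.001, 0.001, -1.0]]
ft_force: [-1.2, -5.9, -2.1]
grip_width: 0.0169
gripper_force: 98.8
```

```bash
python3 -m jog '[[0,0,0,0,-0.001,0,5],[0,0,0,0,-0.001,0.001,5],[0,0,0,0,0,0.0005,5],[0,0,0,0,0,0,5]]'
python3 -m jog '[[0,0,0,0,0.001,0,5],[0,0,0,0,0,0,40],[0,0,0,0,0,0,60],[0,0,0,0,0,0,60],[0,0,0,0,0,0,60],[0,0,0,0,0,-0.04,60],[0,0,0,0,0,-0.04,60],[0,0,0,0,0,-0.04,60],[0,0,0,0,0,-0.03,60],[0,0,0,0,0,0,60]]'
python3 - <<'E'
from p import *
d=grab('wrist','w8.png');print(wrects(d))
E
```

```text
time_s: 43.15
position: [0.4912, -0.0211, 0.0031]
tool_rot: [[0.988, -0.157, -0.001], [-0.157, -0.988, -0.003], [-0.001, 0.003, -1.0]]
ft_force: [-10.1, -16.5, 16.6]
grip_width: 0.0166
gripper_force: 101.3
time_s: 44.4
position: [0.4923, -0.0203, 0.1535]
tool_rot: [[0.988, -0.156, 0.003], [-0.156, -0.988, -0.001], [0.003, 0.001, -1.0]]
ft_force: [0.6, -0.2, -1.0]
grip_width: 0.0513
gripper_force: 0.0
[(array([564.6,  88. ]), array([21.1, 61.1]), 168.4), (array([561.2,  55.7]), array([24.9, 60.6]), 172.9), (array([557.7,  27.2]), array([23.2, 60.1]), 170.8), (array([554.2,  -4. ]), array([24. , 60.1]), 170.7)]
```

View pics/w8.png

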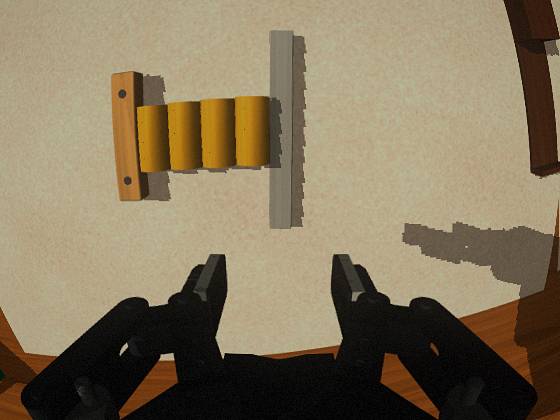

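The bar lies along the whole row. One look from above to check the gaps.

```bash
python3 -m jog '[[0,0,0,0,-0.05,0,60],[0,0,0,0,0,0,60],[0,0,0,0,0,0,60],[0,0,0,0,0,0,60]]'
python3 - <<'E'
from p import *
d=grab('wrist','w9.png');print(wrects(d))
c=cv2.imread('pics/w9.png')[50:240,140:400];cv2.imwrite('pics/w9c.png',cv2.resize(c,None,fx=3,fy=3,interpolation=cv2.INTER_CUBIC))
E
```

```text
time_s: 44.95
position: [0.4991, 0.0285, 0.1512]
tool_rot: [[0.988, -0.158, -0.002], [-0.158, -0.988, 0.0], [-0.002, 0.0, -1.0]]
ft_force: [0.2, -0.1, 1.1]
grip_width: 0.0511
gripper_force: 0.0
[(array([564.6,  85.9]), array([22.2, 60.7]), 170.4), (array([560.9,  54.6]), array([25.4, 60.5]), 171.9), (array([557.2,  25.2]), array([27.5, 59.4]), 170.6), (array([554.1,  -6.1]), array([25.6, 59.5]), 171.3)]
```

View pics/w9c.png

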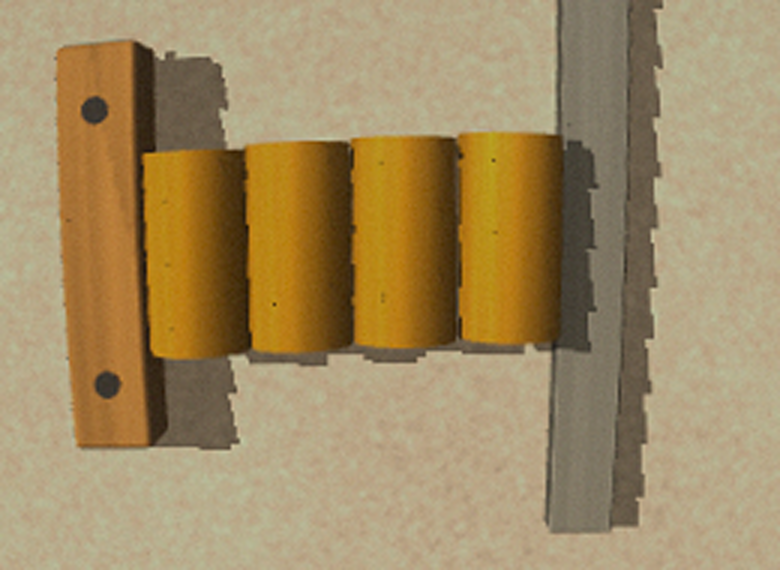

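The row looks tight, with ends in line and the bar against it. I'll nudge the bar's back at its middle with the shut fingers to take up any sub-millimetre slack.

```bash
python3 -m jog '[[0,0,0,0.03,0.045,0,0],[0,0,0,0.02,0.055,0,0],[0,0,0,0,0,0,0],[0,0,0,0,0,0,0],[0,0,0,0,0,0,0]]' 30
python3 -c "
from p import *
plan(544.5,-70,5,-9)"
```

```text
time_s: 45.62
position: [0.5327, -0.0765, 0.1517]
tool_rot: [[0.988, -0.156, -0.001], [-0.156, -0.988, 0.0], [-0.001, -0.0, -1.0]]
ft_force: [-0.6, -0.2, 0.3]
grip_width: -0.0002
gripper_force: 0.0
turn rad 0.001 shift [ 10.8  -8.2 146.7] | pos [532.7 -76.5 151.7] yaw -8.9 F [-0.6 -0.2  0.3] w -0.2 t 45.625
```

```bash
python3 -m jog '[[0,0,0,0.011,0,0.05,0],[0,0,0,0,0,0.05,0],[0,0,0,0,0,0.04,0],[0,0,0,0,0,0.006,0],[0,0,0,0,-0.008,0,0],[0,0,0,0,-0.005,0,0],[0,0,0,0,0,0,0]]'
python3 -m jog '[[0,0,0,0,-0.002,0,0],[0,0,0,0,-0.001,0,0],[0,0,0,0,-0.001,0,0],[0,0,0,0,0,0,0]]'
python3 -m jog '[[0,0,0,0,-0.001,0,0],[0,0,0,0,-0.001,0,0],[0,0,0,0,0,0,0]]'
```

```text
time_s: 46.5
position: [0.5464, -0.0658, 0.0069]
tool_rot: [[0.988, -0.156, 0.001], [-0.156, -0.988, -0.001], [0.001, 0.0, -1.0]]
ft_force: [0.5, -0.0, -0.1]
grip_width: 0.0002
gripper_force: 0.0
time_s: 47.0
position: [0.5464, -0.0623, 0.0056]
tool_rot: [[0.988, -0.157, -0.001], [-0.157, -0.988, 0.0], [-0.001, 0.0, -1.0]]
ft_force: [0.3, -0.4, -0.1]
grip_width: 0.0001
gripper_force: 0.0
time_s: 47.38
position: [0.5467, -0.0603, 0.0057]
tool_rot: [[0.988, -0.156, -0.001], [-0.156, -0.988, 0.0], [-0.001, 0.0, -1.0]]
ft_force: [0.6, -0.1, -0.1]
grip_width: -0.0002
gripper_force: 0.0
```

```bash
python3 -m jog '[[0,0,0,0,-0.002,0,0],[0,0,0,0,-0.001,0,0],[0,0,0,0,0,0,0]]'
python3 -m jog '[[0,0,0,0,-0.001,0,0],[0,0,0,0,-0.001,0,0],[0,0,0,0,0,0,0]]'
python3 -m jog '[[0,0,0,0,-0.001,0,0],[0,0,0,0,-0.001,0,0],[0,0,0,0,0,0,0]]'
```

```text
time_s: 47.75
position: [0.5472, -0.0572, 0.0057]
tool_rot: [[0.988, -0.156, -0.001], [-0.156, -0.988, 0.0], [-0.001, 0.0, -1.0]]
ft_force: [-0.4, -0.1, -0.7]
grip_width: -0.0001
gripper_force: 0.0
time_s: 48.12
position: [0.5475, -0.0553, 0.0057]
tool_rot: [[0.988, -0.156, -0.001], [-0.156, -0.988, 0.0], [-0.001, 0.0, -1.0]]
ft_force: [-0.3, -0.1, 0.3]
grip_width: 0.0001
gripper_force: 0.0
time_s: 48.5
position: [0.5478, -0.0534, 0.0057]
tool_rot: [[0.988, -0.156, -0.001], [-0.156, -0.988, 0.0], [-0.001, 0.0, -1.0]]
ft_force: [-0.4, 0.1, 0.7]
grip_width: -0.0003
gripper_force: 0.0
```

```bash
python3 -m jog '[[0,0,0,0,-0.001,0,0],[0,0,0,0,-0.001,0,0],[0,0,0,0,0,0,0]]'
python3 -m jog '[[0,0,0,0,-0.001,0,0],[0,0,0,0,-0.001,0,0],[0,0,0,0,0,0,0]]'
```

```text
time_s: 48.88
position: [0.5481, -0.0514, 0.0056]
tool_rot: [[0.988, -0.156, -0.001], [-0.156, -0.988, 0.0], [-0.001, 0.0, -1.0]]
ft_force: [-0.0, -0.0, -0.2]
grip_width: -0.0
gripper_force: 0.0
time_s: 49.25
position: [0.5484, -0.0494, 0.0057]
tool_rot: [[0.988, -0.156, -0.001], [-0.156, -0.988, 0.0], [-0.001, 0.0, -1.0]]
ft_force: [0.6, 0.9, -0.5]
grip_width: -0.0001
gripper_force: 0.0
```

```bash
python3 -m jog '[[0,0,0,0,-0.001,0,0],[0,0,0,0,-0.001,0,0],[0,0,0,0,0,0,0]]'
python3 -m jog '[[0,0,0,0,-0.001,0,0],[0,0,0,0,0,0,0]]'
python3 -m jog '[[0,0,0,0,-0.001,0,0],[0,0,0,0,0,0,0]]'
```

```text
time_s: 49.62
position: [0.5487, -0.0477, 0.0057]
tool_rot: [[0.988, -0.156, -0.001], [-0.156, -0.988, -0.0], [-0.001, 0.001, -1.0]]
ft_force: [-1.0, -2.1, -0.5]
grip_width: 0.0001
gripper_force: 1.3
time_s: 49.88
position: [0.5489, -0.0474, 0.0056]
tool_rot: [[0.988, -0.156, -0.001], [-0.156, -0.988, -0.001], [-0.001, 0.002, -1.0]]
ft_force: [-1.4, -7.2, -1.3]
grip_width: -0.0002
gripper_force: 3.6
time_s: 50.12
position: [0.549, -0.0472, 0.0056]
tool_rot: [[0.988, -0.156, -0.001], [-0.156, -0.988, -0.003], [-0.001, 0.003, -1.0]]
ft_force: [-2.4, -11.1, -0.6]
grip_width: 0.0005
gripper_force: 5.8
```

It's firm, so the row is tight. I'll withdraw, check and hand in.

```bash
python3 -m jog '[[0,0,0,0,0.004,0,0],[0,0,0,0,0.02,0,0],[0,0,0,0,0,-0.05,0],[0,0,0,0,0,-0.05,0],[0,0,0,0,0,-0.05,0],[0,0,0,0,0.03,0,0],[0,0,0,0,0,0,0],[0,0,0,0,0,0,0]]'
python3 - <<'E'
from p import *
d=grab('wrist','w10.png');print(wrects(d));grab('top','t3.png')
cv2.imwrite('pics/fin.png',np.vstack([cv2.imread('pics/w10.png')[:240],cv2.imread('pics/t3.png')[80:300]]))
E
```

```text
time_s: 51.12
position: [0.5404, -0.0989, 0.1552]
tool_rot: [[0.988, -0.157, -0.002], [-0.157, -0.988, 0.001], [-0.002, -0.001, -1.0]]
ft_force: [0.9, -1.1, -1.2]
grip_width: 0.0002
gripper_force: 0.0
[(array([562.9,  90.5]), array([19.6, 61.9]), 169.9), (array([559.5,  58.7]), array([25.5, 60.6]), 172.3), (array([555.7,  28.7]), array([23.3, 61.3]), 173.6), (array([553.8,  -2.6]), array([25.2, 65.2]), 165.9)]
```

View pics/fin.png

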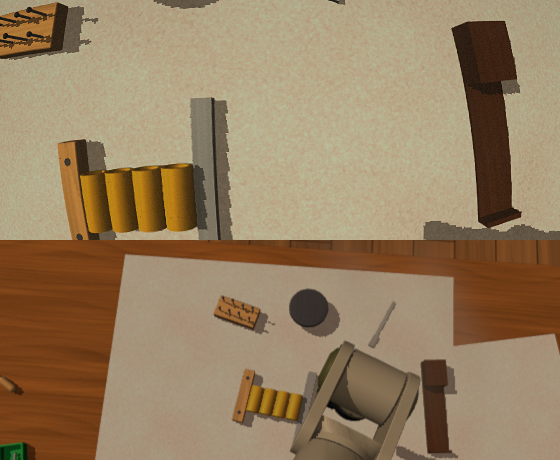

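The row, bar and bystanders are all in place, and the rack is empty. Handing in.

```bash
python3 -c "
from rig import job
print(job.close_job())"
```

```text
the job is handed in; nothing more can be done
None
```

I've handed in the job: all four tubes present lie in a tight row against the stop's right face, the bar is drawn from its rack and lies snug along the open side, the bystanders are untouched, and it took about 51 s with no verdict returned.

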